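# Close the walnut dispenser and hold its spring gate at the portion mark

### The job

The walnut dispenser stands open with its last nuts in it and is only run covered: lower its loose wooden lid into the hopper mouth (do not drop it) so that it sits fully down and level, and let go of it. Then serve the nuts: by its bar handle pull the spring-loaded gate slide out until the rib across it stands at the black lines on the two rails, so that they fall into the bowl under the spout, and finish while still holding the handle still there in the fingers, because the spring shuts the gate as soon as it is let go. Leave the jars round about standing where they are.

Things in the scene. Friction and masses are not known exactly. Their poses are not given: they have to be found in the camera images.
- dispenser: Nut dispenser, fixed: foot plate 8 mm thick, clear hopper tube 106 mm across with a steel rim 262 mm high. Origin: on the worktop under the hopper's axis; z up. Its own -x is the pulling side (world -y, turned up to 0.3 rad): rails 88 mm apart outside, 138 mm high, reach 141 mm from the axis. Back sheet 100 mm wide, 216 mm high at x = +101 to +111 mm.
- mouth (a point): Centre of the hopper's open round mouth, at the level of the rim's top (262 mm above the worktop); inside diameter 98 mm, rim 6.5 mm wide. Axes as the dispenser's.
- lid: The one loose lid, light wood, 90 to 180 g. Plug 91 mm across, 10 mm deep, lower edge tapered to 85 mm; flange 114 mm across, its top at 16.5 mm; knob 25 mm across from 30 to 43 mm, top at 47 mm, on a 19 mm neck. Origin: centre of the plug's underside; z up through the knob. Starts upright on the worktop right or left of the dispenser. Seated, the origin is 10 mm below the mouth.
- gate (a joint): Travel of the gate slide in m: 0 shut (start), grows as it is pulled along the dispenser's own -x, stop at 0.070. The rib stands at the black lines at 0.058. A spring always pulls it shut: about 4.4 N at 0 and 11 N at the lines (110 N/m).
- handle (a point): Dark steel bar, level, 12 mm thick, 66 mm long along the dispenser's y, on two 8 mm posts 50 mm apart (centres). This point: middle of the bar, 172 mm above the worktop, 38 mm above the flat slide, 126 mm in front of the hopper's axis when shut (dispenser's own -x). Moves with the gate. 60 mm free at its back, more in front.
- pointer (a point): Middle of the rib, a low steel strip across the slide that reaches over both rails, 140 mm high; 70 mm behind the handle, moves with the gate.
- mark (a point): Midpoint between the two black lines that lie across the tops and sides of the two guide rails, 140 mm high, 114 mm in front of the hopper's axis; fixed to the dispenser. Pointer and mark coincide when the gate stands at 0.058.
- bowl: Blue and white bowl 153 mm across and 66 mm high on the foot plate under the spout. Origin: centre of its underside; z up.
- walnut_0: Whole walnut, 28 mm across, lying on the shut gate at the bottom of the hopper (origin: its centre); all three fall through the spout into the bowl when the gate stands at the mark.
- walnut_1: Whole walnut, 28 mm across, lying on the shut gate at the bottom of the hopper (origin: its centre); all three fall through the spout into the bowl when the gate stands at the mark.
- walnut_2: Whole walnut, 28 mm across, lying on the shut gate at the bottom of the hopper (origin: its centre); all three fall through the spout into the bowl when the gate stands at the mark.
- honey: Honey jar, dark cap, 57 x 61 x 85 mm, right or left of the dispenser; origin: centre of its underside. Bystander.
- jam_a: Jam jar with a yellow cap, 58 x 58 x 70 mm, behind the dispenser; origin: centre of its underside. Bystander.
- jam_b: Jam jar with a dark cap, 57 x 57 x 70 mm, behind the dispenser; origin: centre of its underside. Bystander.

How it is judged:
By the outcome, as a careful person would: the job done as asked, in the order asked, and still so for the second after the job is handed in, while the arm keeps its last pose, push and grip.
It also fails if it takes over 61 s, if anything falls off the work surface, if the arm or the gripper's body presses on something with over 40 N, if the wrist force passes 120 N, or if a joint passes its speed limit or range.

### The arm

A 7-joint arm with a two-finger parallel gripper is mounted at the origin on a cart in front of the work surface, level with it; the furniture and walls round the work are solid. World frame = base frame: x ahead of the robot, y to its left, z up, the work surface at z = 0. Lengths are in m, angles in rad, forces in N, time in s.
With the tool pointing down it reaches from about 0.425 to 0.875 m from the base axis. Payload 4.7 kg.
Tool frame: the origin (TCP) lies on the centre line of the jaws, within the pads' length; the fingertips stand bot.tcp_to_tips ahead of it and the grasp point (between the pads) lies 8 mm behind it (bot.tcp_to_tips is the distance from the TCP to the fingertips, in m); z points along the fingers, y is the line along which they close (so a half turn about z gives the same grasp; the last joint's range is limited). The gripper opens to 87 mm and grips with 3 to 60 N. Pads are 19 mm wide; open, the fingers measure 117 mm over their backs; the gripper's body (75 mm by 190 mm) begins 51 mm behind the grasp point.
Start: joints at [-1.218, 0.321, -0.07, 1.45, 0.023, 1.371, -0.057], TCP at [0.216, 0.613, 0.234] pointing down, gripper open.
Joint ranges: [-2.86, 2.86], [-0.3, 2.09], [-1.38, 1.24], [0.06, 2.45], [-1.56, 4.7], [0.09, 2.05], [-2.69, 2.69]. Speed limits (rad/s): [2.57, 2.57, 3.14, 3.14, 3.14, 3.14, 3.14].

### API

Orientations are given as a rotation vector (axis times angle).
In Python, from workcell import bot, cams, sign_off gives the robot as it stands. The module is installed in compiled form; this text tells all that it offers.
- The arm moves only by the tool drive_tool, never from a script. Its argument "rows" is one flat list of numbers, 7 for each row, row after row: the shift along the tool's x, y, z in m, then the turn, a rotation vector about the tool's x, y, z in degrees, then the finger opening in m, from 0 to 0.087. A call has 1 to 12 rows; each row shifts and turns the commanded pose from where the row before left it, along the tool's axes as they then stand; what a row does not reach is not made up. A row lasts 1/8 s, in which the tool goes at most 62.5 mm and 10.7 degrees, less where a joint would pass 70% of its speed; a pose out of reach is approached as far as the arm can. A call with a gripper value outside its range is refused whole. The fingers move at their own pace and stop on an object; the grip force is fixed at half the most. Time passes only in rows, so rows that do not move let the fingers close. It gives the time, the measured TCP pose, the force, the opening and the grip force at its end, in the units of the state.
- bot.observe(): the state, without advancing time (a new reading comes with each control period).
- cams.get_image(name): name is "scene" or "top" or "wrist"; returns the picture (384x512x3 uint8, red, green, blue); there is no depth.
- cams.camera_model(name): a dict with "mtx" (3x3 intrinsics, pixels), "dist_coeffs" ([k1, k2, p1, p2, k3] as OpenCV has them; the pictures are not rectified), "T" (4x4, takes a point from camera to world coordinates). Camera axes: x right, y down, z forward; pixel columns grow to the right and rows downward; lengths in m; the calibration is good to about 2 mm. A picture is of the moment at which its call begins: read the wrist's pose just before it. camera_model takes no time and is no camera call; for the wrist camera it gives the pose at the moment of the call.
- sign_off(): hands the job in; it is judged then, once.
The state is a dict: "clock": time; "joints": joint angles; "qvel": joint speeds; "effort": joint torques, N m; "tcp_pos": TCP position; "ee_rot": TCP orientation; "force": force on the tool from outside, world axes, zero at the start; "moment": the same for the moment, N m; "grip_width": finger opening in m; "gripper_force": force on a finger pad.
Only numpy, scipy, OpenCV 4.12 (cv2) and the standard library are available. Lean on these libraries where they do the work, as an engineer would, in place of code of your own. Each camera call takes 0.05 s, during which the arm holds its last target. There are 200 camera calls.

## Working session

There is one attempt and no reset: what is moved stays moved. The work goes in short steps, Python scripts to look and compute and a tool call to move; the robot and the scene stay as the last step left them, time stands still between calls to the robot, and variables do not carry over. Pictures are saved under pics/ and viewed, at most 10 in all, crops included, and the job is handed in when it is done.

Besides the shell and the picture viewer there is one more tool, called after ">>>" as name(argument=value, ...), one argument or row to a line, values as JSON. drive_tool: Moves the arm, as the interface text tells. Its arguments: {"type":"object","properties":{"rows":{"type":"array"}},"required":["rows"]}

```bash
mkdir -p pics; cat > h.py <<'E'
import numpy as np, cv2
from scipy.spatial.transform import Rotation as R
from workcell import bot, cams, sign_off
def ray(m,uv):
    K=np.array(m["mtx"]);d=np.array(m["dist_coeffs"]);T=np.array(m["T"])
    p=cv2.undistortPoints(np.array([[uv]],float),K,d)[0,0]
    v=T[:3,:3]@np.array([p[0],p[1],1]);return T[:3,3],v/np.linalg.norm(v)
def onz(m,uv,z):
    o,v=ray(m,uv);return o+v*(z-o[2])/v[2]
def cross(*mu):
    A=np.zeros((3,3));b=np.zeros(3)
    L=[ray(m,u) for m,u in mu]
    for o,v in L:
        P=np.eye(3)-np.outer(v,v);A+=P;b+=P@o
    p=np.linalg.solve(A,b)
    return p,[np.linalg.norm((np.eye(3)-np.outer(v,v))@(p-o)) for o,v in L]
def proj(m,p):
    Ti=np.linalg.inv(np.array(m["T"]))
    return cv2.projectPoints(np.array(p,float).reshape(-1,1,3),cv2.Rodrigues(Ti[:3,:3])[0],Ti[:3,3],np.array(m["mtx"]),np.array(m["dist_coeffs"]))[0].reshape(-1,2)
def snap(n,f):
    m=cams.camera_model(n);im=cams.get_image(n)[:,:,::-1].copy();cv2.imwrite(f,im);return m,im
E
python3 - <<'E'
from h import *
np.set_printoptions(precision=4,suppress=True)
for n in("scene","top"):
    m,im=snap(n,f"pics/{n}0.png");print(n,np.array(m["T"]),m["mtx"])
    cv2.imwrite(f"pics/{n}0b.png",cv2.resize(im,(800,600)))
s=bot.observe();print(s,bot.tcp_to_tips)
E
```

```text
scene [[ 0.8174 -0.3054  0.4885 -0.1629]
 [-0.576  -0.419   0.7019 -0.982 ]
 [-0.0097 -0.8551 -0.5184  0.9365]
 [ 0.      0.      0.      1.    ]] [[440.2766   0.     249.3938]
 [  0.     440.2766 190.9537]
 [  0.       0.       1.    ]]
top [[ 0.0132 -0.9979  0.0628  0.4771]
 [-0.9999 -0.0136 -0.0055  0.0449]
 [ 0.0063 -0.0627 -0.998   1.3192]
 [ 0.      0.      0.      1.    ]] [[425.2788   0.     253.9434]
 [  0.     425.2788 198.7997]
 [  0.       0.       1.    ]]
{'clock': 0.1, 'joints': array([-1.2179,  0.3218, -0.0701,  1.4516,  0.0226,  1.3708, -0.0569]), 'qvel': array([-0.0003, -0.0021,  0.0004, -0.0027, -0.0001, -0.0001,  0.0004]), 'effort': array([ -0.0003, -49.2573,  -0.4059, -31.3399,  -0.0641,   0.0394,
         0.0001]), 'tcp_pos': array([0.2159, 0.6126, 0.2326]), 'ee_rot': array([-0.5296, -3.0964,  0.0027]), 'force': array([ 0.3258, -0.3316,  0.195 ]), 'moment': array([-0.0363,  0.0196, -0.0344]), 'gripper_force': 0.0, 'grip_width': 0.08725361275303946} 0.011
```

View pics/scene0b.png

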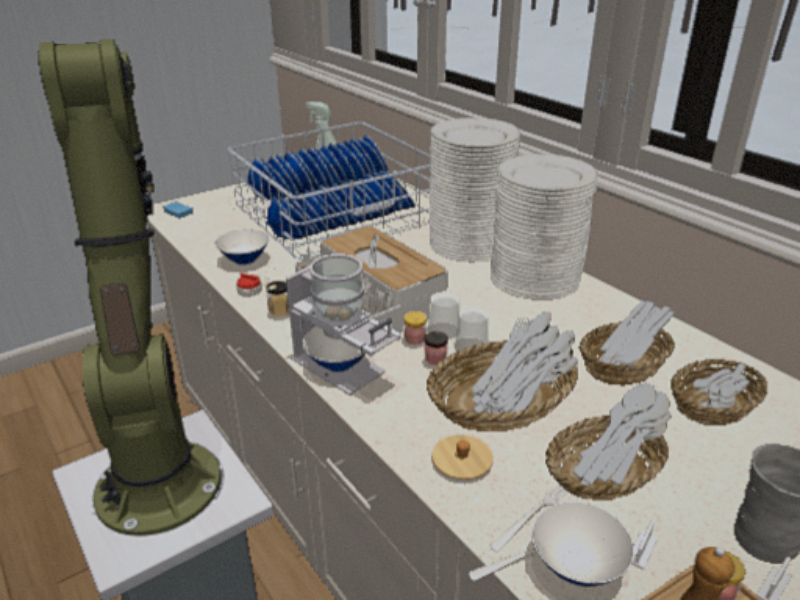

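View pics/top0b.png

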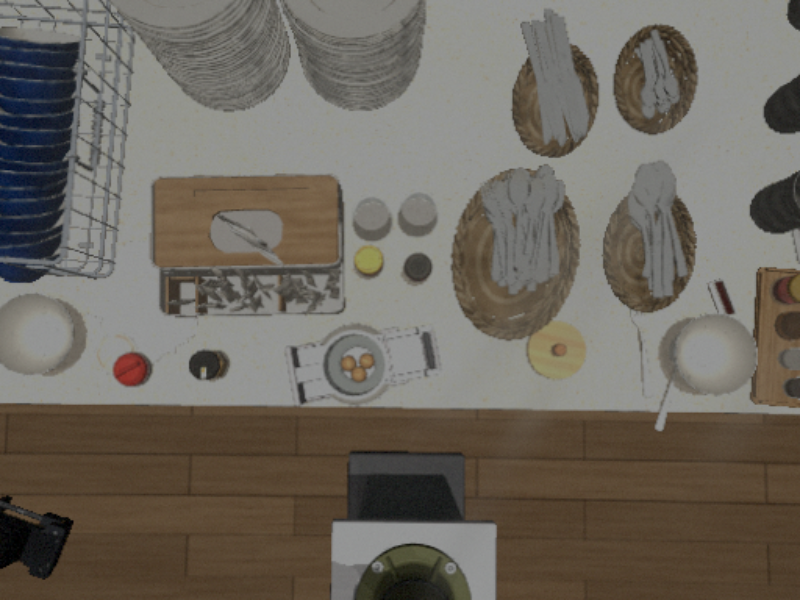

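Scene: lid at about (462,457) with its knob at (463,448), dispenser rim at (337,270), handle at (381,330). Top: rim at (355,363), handle at (430,350), lid at (557,350) with its knob at (558,350). I'll enlarge the dispenser next.

```bash
python3 - <<'E'
from h import *
a=cv2.imread("pics/top0.png")[200:265,180:290];b=cv2.imread("pics/scene0.png")[155:255,175:295]
a=cv2.resize(a,None,fx=5,fy=5,interpolation=cv2.INTER_CUBIC)
b=cv2.resize(b,None,fx=5,fy=5,interpolation=cv2.INTER_CUBIC)
cv2.imwrite("pics/c1.png",a);cv2.imwrite("pics/c2.png",b)
mt=cams.camera_model("top");ms=cams.camera_model("scene")
for n,box in(("top",(330,195,380,250)),("scene",(270,270,325,310))):
    im=cv2.imread(f"pics/{n}0.png");x0,y0,x1,y1=box
    hsv=cv2.cvtColor(im[y0:y1,x0:x1],cv2.COLOR_BGR2HSV)
    hh=cv2.inRange(hsv,(15,70,110),(32,255,255))
    dk=cv2.inRange(hsv,(5,120,40),(16,255,190))
    for k,mk in(("lid",hh),("knob",dk)):
        c=max(cv2.findContours(mk,0,1)[0],key=cv2.contourArea)
        print(n,k,cv2.contourArea(c),np.array(cv2.boundingRect(c))+[x0,y0,0,0],(cv2.minEnclosingCircle(c)),cv2.fitEllipse(cv2.convexHull(c)))
E
```

```text
top lid 989.0 [338 206  37  36] ((25.54228401184082, 28.586681365966797), 18.63818359375) ((25.655820846557617, 28.701557159423828), (35.753780364990234, 36.72684097290039), 102.4158935546875)Traceback (most recent call last):
  File "<stdin>", line 14, in <module>
cv2.error: OpenCV(4.12.0) /io/opencv/modules/imgproc/src/shapedescr.cpp:361: error: (-201:Incorrect size of input array) There should be at least 5 points to fit the ellipse in function 'fitEllipseNoDirect'
```

View pics/c1.png

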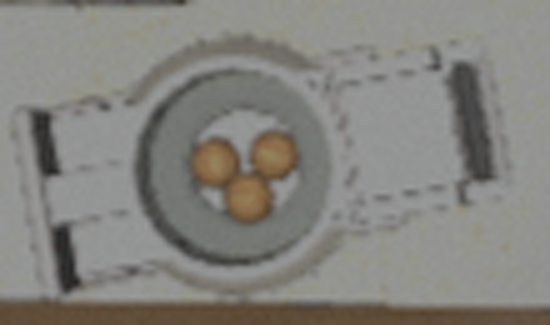

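View pics/c2.png

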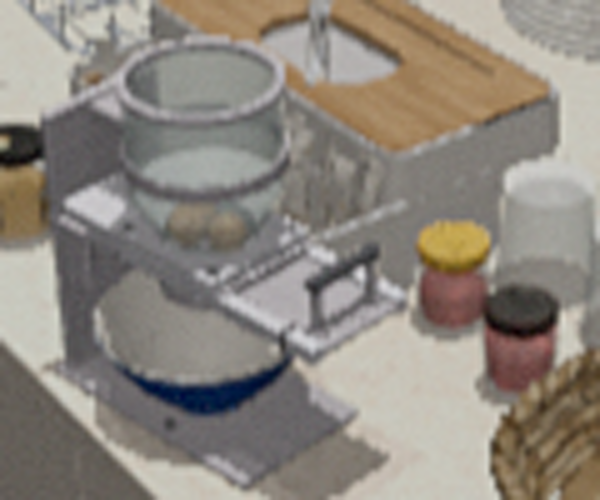

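Top crop: inner mouth centre at about (235,167), bar from (465,65) to (483,180). Scene crop: rim centre at (203,80), bar from (307,285) to (378,250). Next I'll triangulate these.

```bash
python3 - <<'E'
from h import *
np.set_printoptions(precision=4,suppress=True)
mt=cams.camera_model("top");ms=cams.camera_model("scene")
t=lambda u,v:((u+.5)/5-.5+180,(v+.5)/5-.5+200)
s=lambda u,v:((u+.5)/5-.5+175,(v+.5)/5-.5+155)
print("mouth",cross((mt,t(235,167)),(ms,s(203,80))),onz(mt,t(235,167),.262),onz(ms,s(203,80),.262))
e1=cross((mt,t(465,65)),(ms,s(378,250)));e2=cross((mt,t(483,180)),(ms,s(307,285)));print("bar",e1,e2)
print("bar z.172",onz(mt,t(474,122),.172),onz(ms,s(342,267),.172))
print("lid flange z.0165",onz(mt,(355.6,223.7),.0165))
im=cv2.imread("pics/scene0.png");hsv=cv2.cvtColor(im[270:310,270:325],cv2.COLOR_BGR2HSV)
hh=cv2.inRange(hsv,(12,70,110),(32,255,255));c=max(cv2.findContours(hh,0,1)[0],key=cv2.contourArea);print(cv2.boundingRect(c),cv2.fitEllipse(cv2.convexHull(c)))
print("knob",cross((mt,(357.1,223.8)),(ms,(296.3,286))),onz(mt,(357.1,223.8),.045))
o=bot.observe();Rm=R.from_rotvec(o["ee_rot"]).as_matrix();print(Rm)
E
```

```text
mouth (array([0.4589, 0.1052, 0.2583]), [np.float64(0.0013012842456781577), np.float64(0.0013012842456780775)]) [0.4578 0.1056 0.262 ] [0.4565 0.0984 0.262 ]
bar (array([ 0.5133, -0.0128,  0.1688]), [np.float64(0.0006993362417251705), np.float64(0.000699336241725098)]) (array([ 0.4517, -0.0231,  0.1718]), [np.float64(0.0009129108494922446), np.float64(0.0009129108494921851)])
bar z.172 [ 0.482  -0.0174  0.172 ] [ 0.4815 -0.0198  0.172 ]
lid flange z.0165 [ 0.487  -0.2739  0.0165]
(7, 9, 38, 28) ((25.516563415527344, 22.291988372802734), (28.063518524169922, 38.62589645385742), 96.21157836914062)
knob (array([ 0.4885, -0.2756,  0.0337]), [np.float64(0.0022637011410038535), np.float64(0.002263701141003701)]) [ 0.4866 -0.2714  0.045 ]
[[-0.9432  0.3323 -0.0005]
 [ 0.3323  0.9432 -0.0017]
 [-0.0001 -0.0017 -1.    ]]
```

The measured points fit the text: mouth height 0.258, bar height 0.170, bar length 62 mm, mouth to bar 125 mm, turn about 0.18 rad. I'll plan the move to above the lid.

```bash
cat >> h.py <<'E'
def plan(p0,R0,wps,w,nd=(4,1)):
    """wps: (pos,Rotation,n) world; polar interpolation; prints tool-frame rows (rounded, feeding back rounding)"""
    p=np.array(p0,float);Rc=R0
    for q,Rq,n in wps:
        q=np.array(q,float);a=np.array([np.hypot(*p[:2]),np.arctan2(p[1],p[0]),p[2]]);b=np.array([np.hypot(*q[:2]),np.arctan2(q[1],q[0]),q[2]])
        dr=(Rc.inv()*Rq).as_rotvec();Rs=Rc
        for i in range(1,n+1):
            c=a+(b-a)*i/n;t=np.array([c[0]*np.cos(c[1]),c[0]*np.sin(c[1]),c[2]])
            d=np.round(Rc.inv().apply(t-p),nd[0]);r=np.round(np.degrees((Rc.inv()*Rs*R.from_rotvec(dr*i/n)).as_rotvec()),nd[1])
            print(*[f"{x:g}," for x in [*(d+0.),*(r+0.),w]])
            p=p+Rc.apply(d);Rc=Rc*R.from_rotvec(np.radians(r))
        print("--",p.round(4),np.degrees(np.linalg.norm((Rc.inv()*Rq).as_rotvec())))
    return p,Rc
def down(yang):
    a=np.radians(yang);y=np.array([np.cos(a),np.sin(a),0]);z=np.array([0,0,-1.]);return R.from_matrix(np.c_[np.cross(y,z),y,z])
def now():
    o=bot.observe();return o["tcp_pos"],R.from_rotvec(o["ee_rot"])
E
python3 - <<'E'
from h import *
p,r=now()
plan([.216,.613,.233],r,[([.216,.613,.41],down(70.6),4),([.47,-.273,.36],down(-70),18),([.47,-.273,.22],down(-70),3)],.087,(3,1))
E
```

```text
0, 0, -0.044, 0, 0, 0, 0.087,
0, 0, -0.044, 0, 0, 0, 0.087,
0, 0, -0.045, -0.1, 0, 0, 0.087,
0, 0, -0.044, 0, 0, 0, 0.087,
-- [0.2161 0.6132 0.41  ] 0.011786285622904461
-0.063, -0.009, 0.003, 0, 0, 7.8, 0.087,
-0.062, -0.007, 0.003, 0, 0, 7.8, 0.087,
-0.063, -0.004, 0.002, 0, 0, 7.8, 0.087,
-0.061, -0.002, 0.003, 0, 0, 7.8, 0.087,
-0.061, 0.001, 0.003, 0, 0, 7.9, 0.087,
-0.061, 0.003, 0.003, 0, 0, 7.8, 0.087,
-0.06, 0.005, 0.002, 0, 0, 7.8, 0.087,
-0.059, 0.007, 0.003, 0, 0, 7.8, 0.087,
-0.058, 0.009, 0.003, 0, 0, 7.8, 0.087,
-0.057, 0.012, 0.003, 0, 0, 7.8, 0.087,
-0.056, 0.013, 0.003, 0, 0, 7.8, 0.087,
-0.055, 0.016, 0.002, 0, 0, 7.8, 0.087,
-0.054, 0.017, 0.003, 0, 0, 7.8, 0.087,
-0.053, 0.019, 0.003, 0, 0, 7.8, 0.087,
-0.051, 0.021, 0.003, 0, 0, 7.9, 0.087,
-0.05, 0.022, 0.002, 0, 0, 7.8, 0.087,
-0.049, 0.024, 0.003, 0, 0, 7.8, 0.087,
-0.047, 0.026, 0.003, 0, 0, 7.8, 0.087,
-- [ 0.4699 -0.2732  0.36  ] 0.011786285622898667
0, 0, 0.047, 0, 0, 0, 0.087,
0, 0, 0.046, 0, 0, 0, 0.087,
0, 0, 0.047, 0, 0, 0, 0.087,
-- [ 0.4699 -0.2732  0.22  ] 0.011786285622898667
```

>>> drive_tool(
  rows=[0,0,-0.044,0,0,0,0.087,0,0,-0.044,0,0,0,0.087,0,0,-0.044,0,0,0,0.087,0,0,-0.044,0,0,0,0.087,-0.06,-0.009,0.003,0,0,7.8,0.087,-0.06,-0.007,0.003,0,0,7.8,0.087,-0.06,-0.004,0.003,0,0,7.8,0.087,-0.06,-0.002,0.003,0,0,7.8,0.087,-0.06,0.001,0.003,0,0,7.8,0.087,-0.06,0.003,0.003,0,0,7.8,0.087,-0.06,0.005,0.002,0,0,7.8,0.087,-0.059,0.007,0.003,0,0,7.8,0.087],
)

```text
clock: 1.6
tcp_pos: [0.5347, 0.2661, 0.3858]
ee_rot: [-2.063, -2.369, 0.001]
force: [0.6, -0.3, 0.2]
grip_width: 0.0871
gripper_force: 0.0
```

>>> drive_tool(
  rows=[-0.058,0.009,0.003,0,0,7.8,0.087,-0.057,0.012,0.003,0,0,7.8,0.087,-0.056,0.013,0.003,0,0,7.8,0.087,-0.055,0.016,0.002,0,0,7.8,0.087,-0.054,0.017,0.003,0,0,7.8,0.087,-0.053,0.019,0.003,0,0,7.8,0.087,-0.051,0.021,0.003,0,0,7.8,0.087,-0.05,0.022,0.002,0,0,7.8,0.087,-0.049,0.024,0.003,0,0,7.8,0.087,0,0,0,0,0,0,0.087],
)

```text
clock: 2.85
tcp_pos: [0.4884, -0.2281, 0.3617]
ee_rot: [3.052, 0.743, -0.001]
force: [-0.1, -0.7, -0.7]
grip_width: 0.0867
gripper_force: 0.0
```

```bash
python3 - <<'E'
from h import *
p,r=now();print(p,r.as_matrix().round(3))
m,im=snap("wrist","pics/w1.png");print(np.array(m["T"]).round(3),proj(m,[[.487,-.273,.04],[.482,-.018,.172]]))
plan(p,r,[([.475,-.273,.22],down(-70),5)],.087,(3,1))
E
```

```text
[ 0.48835335 -0.22809092  0.36173078] [[ 0.888  0.46  -0.   ]
 [ 0.46  -0.888 -0.001]
 [-0.     0.001 -1.   ]]
[[ 0.46  -0.862 -0.215  0.546]
 [-0.888 -0.446 -0.112 -0.197]
 [ 0.001  0.242 -0.97   0.512]
 [ 0.     0.     0.     1.   ]] [[282.03722885 174.72050907]
 [103.54694968 102.91726959]]
-0.006, 0.007, 0.028, 0, 0, 1.5, 0.087,
-0.006, 0.007, 0.029, 0, 0, 1.5, 0.087,
-0.007, 0.007, 0.028, 0, 0, 1.4, 0.087,
-0.006, 0.007, 0.028, 0, 0, 1.5, 0.087,
-0.006, 0.007, 0.029, 0, 0, 1.5, 0.087,
-- [ 0.4746 -0.2729  0.2198] 0.04822155705848486
```

View pics/w1.png

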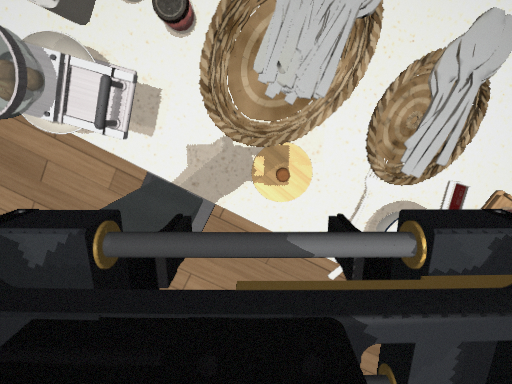

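The wrist view shows the lid with its knob at (283,175), as predicted at (282,175), and the handle bar at (103,104). The basket lies beside the lid, and the gripper body runs along the tool's y. I'll descend and triangulate.

>>> drive_tool(
  rows=[-0.006,0.007,0.028,0,0,1.5,0.087,-0.006,0.007,0.028,0,0,1.5,0.087,-0.006,0.007,0.028,0,0,1.5,0.087,-0.006,0.007,0.028,0,0,1.5,0.087,-0.006,0.007,0.028,0,0,1.5,0.087,0,0,0,0,0,0,0.087],
)

```text
clock: 3.65
tcp_pos: [0.4785, -0.2652, 0.2194]
ee_rot: [-3.089, -0.561, 0.007]
force: [-0.4, 0.3, 0.4]
grip_width: 0.0869
gripper_force: 0.0
```

```bash
cat >> h.py <<'E'
def knob(im,m,rad=16):
    u,v=proj(m,[[.487,-.273,.045]])[0].astype(int);x0,y0=max(u-40,0),max(v-40,0)
    h=cv2.cvtColor(im[y0:v+40,x0:u+40],cv2.COLOR_BGR2HSV)
    mk=cv2.inRange(h,(0,110,30),(13,255,170));c=max(cv2.findContours(mk,0,1)[0],key=cv2.contourArea)
    (a,b),r=cv2.minEnclosingCircle(c);return (a+x0,b+y0),r,cv2.contourArea(c)
E
python3 - <<'E'
from h import *
p,r=now();print(p)
m,im=snap("wrist","pics/w2.png");k2=knob(im,m)
i1=cv2.imread("pics/w1.png")
# pose of view 1: reuse fixed hand-eye
T1=np.array([[ 0.46,-0.862,-0.215,0.546],[-0.888,-0.446,-0.112,-0.197],[0.001,0.242,-0.97,0.512],[0,0,0,1]])
m1=dict(m);X=np.linalg.inv(np.vstack([np.c_[r.as_matrix(),p],[0,0,0,1]]))@np.array(m["T"])
R1=np.array([[.888,.46,0],[.46,-.888,-.001],[0,.001,-1]]);R1=R.from_matrix(R1).as_matrix()
m1["T"]=np.vstack([np.c_[R1,[.48835,-.22809,.36173]],[0,0,0,1]])@X
k1=knob(i1,m1);print(k1,k2)
print(cross((m1,k1[0]),(m,k2[0])),onz(m,k2[0],.040),onz(m1,k1[0],.040))
mt=cams.camera_model("top");ms=cams.camera_model("scene")
for w,z in((im,.0165),):
    h=cv2.cvtColor(w,cv2.COLOR_BGR2HSV);mk=cv2.inRange(h,(15,60,110),(32,255,255));u,v=proj(m,[[.487,-.273,.0165]])[0].astype(int)
    q=np.zeros_like(mk);q[max(v-75,0):v+75,max(u-75,0):u+75]=mk[max(v-75,0):v+75,max(u-75,0):u+75]
    c=max(cv2.findContours(q,0,1)[0],key=cv2.contourArea);e=cv2.fitEllipse(cv2.convexHull(c));print(e,onz(m,e[0],z))
cv2.imwrite("pics/w2c.png",im)
E
```

```text
[ 0.47846384 -0.26523017  0.21938736]
((np.float64(282.17241287231445), np.float64(174.6551742553711)), 6.706533432006836, 102.0) ((np.float64(269.61320877075195), np.float64(172.8396224975586)), 9.847320556640625, 243.0)
(array([ 0.48675198, -0.27421317,  0.0336886 ]), [np.float64(0.0002988872770458908), np.float64(0.00029888727704585784)]) [ 0.48800976 -0.27346283  0.04      ] [ 0.48726199 -0.27333609  0.04      ]
((254.4059295654297, 123.22379302978516), (116.69902038574219, 179.63204956054688), 162.1693115234375) [ 0.53700671 -0.23479356  0.0165    ]
```

View pics/w2c.png

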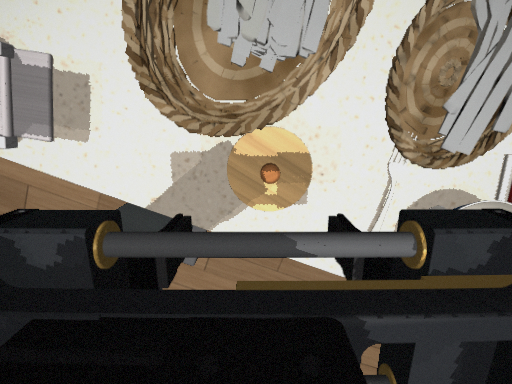

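The knob is at (270,174) and the lid centre at (270,169). The knob triangulates to (0.487,-0.274), z about 0.037, which agrees with the top view. Approaching.

```bash
python3 - <<'E'
from h import *
p,r=now();print(p)
plan(p,r,[([.4875,-.2737,.09],down(-70),6)],.087,(3,1))
E
```

```text
[ 0.47958738 -0.26543463  0.22099264]
0.001, 0.002, 0.022, 0, 0, 0.1, 0.087,
0.001, 0.002, 0.022, 0, 0, 0.1, 0.087,
0, 0.001, 0.021, 0, 0, 0.1, 0.087,
0.001, 0.002, 0.022, -0.1, 0.1, 0.1, 0.087,
0.001, 0.002, 0.022, 0, 0, 0.1, 0.087,
0.001, 0.002, 0.022, 0, 0, 0.1, 0.087,
-- [ 0.488  -0.2739  0.09  ] 0.03773250457837253
```

>>> drive_tool(
  rows=[0.001,0.002,0.022,0,0,0,0.087,0.001,0.002,0.022,0,0,0,0.087,0.001,0.002,0.022,0,0,0,0.087,0.001,0.002,0.022,0,0,0,0.087,0.001,0.002,0.022,0,0,0,0.087,0,0.001,0.021,0,0,0,0.087,0,0,0,0,0,0,0.087,0,0,0,0,0,0,0.087],
)

```text
clock: 4.7
tcp_pos: [0.4893, -0.2753, 0.092]
ee_rot: [3.09, 0.561, 0.003]
force: [-1.0, -0.4, 1.2]
grip_width: 0.0869
gripper_force: 0.0
```

```bash
python3 - <<'E'
from h import *
for i in range(2):
    p,r=now();print(p,r.as_matrix().round(3)[:,2]);m,im=snap("wrist","pics/w3.png")
k=knob(im,m);print(k,onz(m,k[0],.045))
plan(p,r,[([.4875,-.2737,.031],down(-70),6)],.087,(3,1))
E
```

```text
[ 0.48927406 -0.27526593  0.09203996] [ 0.002 -0.    -1.   ]
[ 0.4892346  -0.27544503  0.09212989] [ 0.003 -0.    -1.   ]
((np.float64(258.0), np.float64(210.0)), 16.155593872070312, 666.5) [ 0.48979896 -0.27304585  0.045     ]
0, 0, 0.01, 0, 0, 0.1, 0.087,
0, -0.001, 0.01, 0, 0, 0.1, 0.087,
-0.001, 0, 0.011, 0, -0.1, 0.1, 0.087,
0, -0.001, 0.01, 0.1, 0, 0.1, 0.087,
0, 0, 0.01, 0, 0, 0.1, 0.087,
0, 0, 0.01, 0, 0, 0.1, 0.087,
-- [ 0.4877 -0.2739  0.0311] 0.058968417436258795
```

>>> drive_tool(
  rows=[0,0,0.015,0,0,0,0.087,-0.001,-0.001,0.015,0,0,0,0.087,0,-0.001,0.015,0,0,0,0.087,0,0,0.012,0,0,0,0.087,0,0,0.004,0,0,0,0.087,0,0,0,0,0,0,0.06,0,0,0,0,0,0,0.03,0,0,0,0,0,0,0.01,0,0,0,0,0,0,0.01,0,0,0,0,0,0,0.01],
)

```text
clock: 6.05
tcp_pos: [0.4863, -0.2739, 0.0297]
ee_rot: [-3.091, -0.559, -0.001]
force: [0.4, 0.7, 1.2]
grip_width: 0.045
gripper_force: 0.0
```

>>> drive_tool(
  rows=[0,0,0,0,0,0,0.01,0,0,0,0,0,0,0.01,0,0,0,0,0,0,0.01,0,0,0,0,0,0,0.01,0,0,0,0,0,0,0.01],
)

```text
clock: 6.68
tcp_pos: [0.4863, -0.274, 0.0296]
ee_rot: [3.091, 0.559, 0.0]
force: [-0.2, -0.8, -0.0]
grip_width: 0.0237
gripper_force: 30.0
```

```bash
python3 - <<'E'
from h import *
p,r=now()
plan(p,r,[([.486,-.274,.12],down(-69.5),4),([.486,-.274,.37],down(-69.5),7),([.475,-.05,.37],down(-6),11)],.01,(3,1))
E
```

```text
0, 0, -0.023, 0, 0, 0, 0.01,
0, 0, -0.022, 0, 0, 0, 0.01,
0, 0, -0.023, 0, 0, 0, 0.01,
0, 0, -0.022, 0, 0, 0, 0.01,
-- [ 0.4862 -0.274   0.1196] 0.015795080827906424
0, 0, -0.036, 0, 0, 0, 0.01,
0, 0, -0.036, 0, 0, 0, 0.01,
0, 0, -0.035, 0, 0, 0, 0.01,
0, 0, -0.036, 0, 0, 0, 0.01,
0, 0, -0.036, 0, 0, 0, 0.01,
0, 0, -0.036, 0, 0, 0, 0.01,
0, 0, -0.035, 0, 0, 0, 0.01,
-- [ 0.4862 -0.274   0.3696] 0.015795080827906424
0.011, -0.019, 0, 0, 0, -5.8, 0.01,
0.011, -0.018, 0, 0, 0, -5.7, 0.01,
0.013, -0.017, 0, 0, 0, -5.8, 0.01,
0.013, -0.017, 0, 0, 0, -5.8, 0.01,
0.014, -0.015, 0, 0, 0, -5.8, 0.01,
0.015, -0.014, 0, 0, 0, -5.7, 0.01,
0.016, -0.013, 0, 0, 0, -5.8, 0.01,
0.016, -0.012, 0, 0, 0, -5.8, 0.01,
0.016, -0.011, 0, 0, 0, -5.8, 0.01,
0.017, -0.01, 0, 0, 0, -5.7, 0.01,
0.017, -0.009, 0, 0, 0, -5.8, 0.01,
-- [ 0.4748 -0.0504  0.3695] 0.015795080827904467
```

>>> drive_tool(
  rows=[0,0,-0.012,0,0,0,0.01,0,0,-0.022,0,0,0,0.01,0,0,-0.03,0,0,0,0.01,0,0,-0.036,0,0,0,0.01,0,0,-0.036,0,0,0,0.01,0,0,-0.036,0,0,0,0.01,0,0,-0.036,0,0,0,0.01,0,0,-0.036,0,0,0,0.01,0,0,-0.036,0,0,0,0.01,0,0,-0.036,0,0,0,0.01,0,0,-0.024,0,0,0,0.01],
)

```text
clock: 8.05
tcp_pos: [0.4858, -0.2743, 0.372]
ee_rot: [3.091, 0.558, 0.003]
force: [0.4, -0.5, -1.6]
grip_width: 0.0237
gripper_force: 30.0
```

>>> drive_tool(
  rows=[0.011,-0.019,0,0,0,-5.8,0.01,0.011,-0.018,0,0,0,-5.8,0.01,0.013,-0.017,0,0,0,-5.8,0.01,0.013,-0.017,0,0,0,-5.8,0.01,0.014,-0.015,0,0,0,-5.8,0.01,0.015,-0.014,0,0,0,-5.8,0.01,0.016,-0.013,0,0,0,-5.8,0.01,0.016,-0.012,0,0,0,-5.8,0.01,0.016,-0.011,0,0,0,-5.8,0.01,0.017,-0.01,0,0,0,-5.8,0.01,0.017,-0.009,0,0,0,-5.8,0.01,0,0,0,0,0,0,0.01],
)

```text
clock: 9.55
tcp_pos: [0.4738, -0.0495, 0.37]
ee_rot: [-2.328, -2.109, -0.001]
force: [-0.7, -0.2, -0.5]
grip_width: 0.0236
gripper_force: 30.0
```

```bash
python3 - <<'E'
from h import *
o=bot.observe();print(o["tcp_pos"],o["joints"].round(2),o["gripper_force"],o["grip_width"])
m,im=snap("wrist","pics/w4.png");print(np.array(m["T"]).round(4).tolist());print(proj(m,[[.458,.104,.262],[.482,-.018,.172]]))
E
```

```text
[ 0.47384217 -0.04947795  0.36997112] [-0.54 -0.12  0.53  1.64  0.06  1.6  -0.1 ] 29.999790228903294 0.023578566240721674
[[0.9952, -0.0955, -0.0233, 0.4791], [-0.0983, -0.9657, -0.2402, 0.0165], [0.0004, 0.2413, -0.9705, 0.5201], [0.0, 0.0, 0.0, 1.0]]
[[224.75873178  23.26370812]
 [264.12730571 151.82608128]]
```

View pics/w4.png

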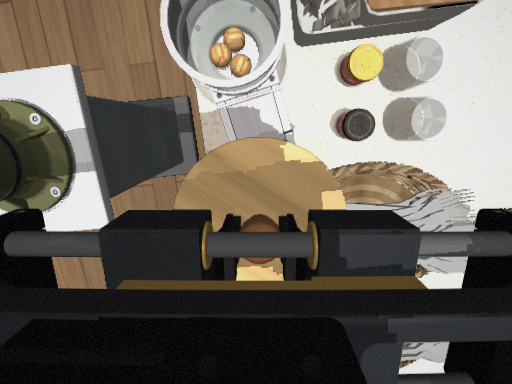

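The wrist view shows the lid held level under the fingers, its flange spanning columns 174–345 with the top edge at row 137. The mouth rim is centred at about (223,25) and cut by the image's top edge, so I'll back off a little to get it whole.

>>> drive_tool(
  rows=[-0.02,0,0,0,0,0,0.01,-0.025,0,0,0,0,0,0.01,-0.01,0,0,0,0,0,0.01,0,0,0,0,0,0,0.01,0,0,0,0,0,0,0.01],
)

```text
clock: 10.22
tcp_pos: [0.469, -0.1043, 0.3695]
ee_rot: [-2.328, -2.109, -0.0]
force: [0.3, -0.5, -1.8]
grip_width: 0.0238
gripper_force: 30.0
```

```bash
python3 - <<'E'
from h import *
np.set_printoptions(precision=4,suppress=True)
p,r=now();m,im=snap("wrist","pics/w5.png");print(p,np.array(m["T"]).round(4).tolist())
c=np.array([.458,.1045]);uc=proj(m,[[*c,.262]])[0];print(uc)
g=cv2.GaussianBlur(cv2.cvtColor(im,cv2.COLOR_BGR2GRAY),(3,3),0).astype(np.float32)
A=np.linspace(0,2*np.pi,24,endpoint=False);rr=np.arange(.040,.066,.001)
for a in A:
    P=np.c_[c[0]+rr*np.cos(a),c[1]+rr*np.sin(a),np.full(len(rr),.262)];q=proj(m,P).astype(np.float32)
    s=cv2.remap(g,q[None,:,0],q[None,:,1],1)[0];print(int(np.degrees(a)),s.astype(int).tolist())
x,y=int(uc[0])-80,max(int(uc[1])-80,0)
cv2.imwrite("pics/w5c.png",cv2.resize(im[y:y+180,x:x+200],None,fx=3,fy=3,interpolation=cv2.INTER_CUBIC));print(x,y)
E
```

```text
[ 0.469  -0.1043  0.3695] [[0.9951, -0.0962, -0.0239, 0.4744], [-0.0991, -0.9656, -0.2404, -0.0383], [0.0, 0.2416, -0.9704, 0.5196], [0.0, 0.0, 0.0, 1.0]]
[222.1243 -51.1218]
0 [0, 0, 0, 0, 0, 0, 0, 0, 0, 0, 0, 0, 0, 0, 0, 0, 0, 0, 0, 0, 0, 0, 0, 0, 0, 0]
14 [0, 0, 0, 0, 0, 0, 0, 0, 0, 0, 0, 0, 0, 0, 0, 0, 0, 0, 0, 0, 0, 0, 0, 0, 0, 0]
29 [0, 0, 0, 0, 0, 0, 0, 0, 0, 0, 0, 0, 0, 0, 0, 0, 0, 0, 0, 0, 0, 0, 0, 0, 0, 0]
45 [0, 0, 0, 0, 0, 0, 0, 0, 0, 0, 0, 0, 0, 0, 0, 0, 0, 0, 0, 0, 0, 0, 0, 0, 0, 0]
59 [0, 0, 0, 0, 0, 0, 0, 0, 0, 0, 0, 0, 0, 0, 0, 0, 0, 0, 0, 0, 0, 0, 0, 0, 0, 0]
74 [0, 0, 0, 0, 0, 0, 0, 0, 0, 0, 0, 0, 0, 0, 0, 0, 0, 0, 0, 0, 0, 0, 0, 0, 0, 0]
90 [0, 0, 0, 0, 0, 0, 0, 0, 0, 0, 0, 0, 0, 0, 0, 0, 0, 0, 0, 0, 0, 0, 0, 0, 0, 0]
105 [0, 0, 0, 0, 0, 0, 0, 0, 0, 0, 0, 0, 0, 0, 0, 0, 0, 0, 0, 0, 0, 0, 0, 0, 0, 0]
119 [0, 0, 0, 0, 0, 0, 0, 0, 0, 0, 0, 0, 0, 0, 0, 0, 0, 0, 0, 0, 0, 0, 0, 0, 0, 0]
135 [0, 0, 0, 0, 0, 0, 0, 0, 0, 0, 0, 0, 0, 0, 0, 0, 0, 0, 0, 0, 0, 0, 0, 0, 0, 0]
149 [0, 0, 0, 0, 0, 0, 0, 0, 0, 0, 0, 0, 0, 0, 0, 0, 0, 0, 0, 0, 0, 0, 0, 0, 0, 0]
165 [0, 0, 0, 0, 0, 
[... 642 characters left out ...]
18, 152, 157, 158, 161, 162, 162, 162, 170, 200, 208]
270 [111, 111, 108, 104, 101, 105, 156, 211, 228, 230, 230, 227, 197, 116, 72, 77, 82, 82, 89, 100, 106, 125, 152, 167, 173, 190]
285 [45, 128, 156, 192, 199, 187, 202, 225, 231, 231, 230, 224, 181, 104, 77, 91, 97, 96, 93, 89, 98, 130, 157, 161, 171, 201]
299 [0, 0, 0, 0, 0, 0, 64, 229, 229, 230, 231, 226, 182, 107, 107, 140, 150, 151, 153, 153, 153, 157, 180, 209, 202, 143]
315 [0, 0, 0, 0, 0, 0, 0, 0, 0, 0, 0, 0, 0, 0, 0, 0, 0, 0, 0, 72, 211, 184, 156, 162, 164, 166]
330 [0, 0, 0, 0, 0, 0, 0, 0, 0, 0, 0, 0, 0, 0, 0, 0, 0, 0, 0, 0, 0, 0, 0, 0, 0, 0]
344 [0, 0, 0, 0, 0, 0, 0, 0, 0, 0, 0, 0, 0, 0, 0, 0, 0, 0, 0, 0, 0, 0, 0, 0, 0, 0]
142 0
```

View pics/w5c.png

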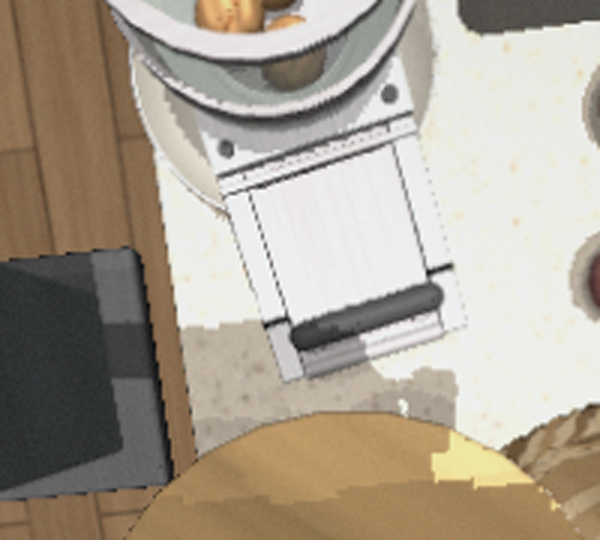

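This shows the bar from (295,338) to (440,295) in the crop, both black lines, and the lid's edge in front. I backed off the wrong way: the mouth is now out of view. Moving forward instead and sampling the rim all round.

>>> drive_tool(
  rows=[0.02,0,0,0,0,0,0.01,0.03,0,0,0,0,0,0.01,0.025,0,0,0,0,0,0.01,0.005,0,0,0,0,0,0.01,0,0,0,0,0,0,0.01,0,0,0,0,0,0,0.01],
)

```text
clock: 11.02
tcp_pos: [0.4767, -0.0269, 0.3697]
ee_rot: [2.331, 2.106, 0.0]
force: [-0.9, 1.2, -1.4]
grip_width: 0.0238
gripper_force: 30.0
```

```bash
cat > rim.py <<'E'
from h import *
from scipy.optimize import least_squares
np.set_printoptions(precision=4,suppress=True)
def rim(m,im,c,z=.262,it=3):
    g=cv2.GaussianBlur(cv2.cvtColor(im,cv2.COLOR_BGR2GRAY),(3,3),0).astype(np.float32);rr=np.arange(.042,.064,.0005);c=np.array(c)
    for _ in range(it):
        pts=[]
        for a in np.linspace(0,2*np.pi,72,endpoint=False):
            d=np.array([np.cos(a),np.sin(a)]);q=proj(m,np.c_[c+rr[:,None]*d,np.full(len(rr),z)]).astype(np.float32)
            if q.min()<2 or q[:,0].max()>509 or q[:,1].max()>380: continue
            s=cv2.remap(g,q[None,:,0],q[None,:,1],1)[0]
            # rim = bright run: rising edge then falling edge ~6.5mm apart
            ds=np.gradient(s);best=max(((ds[i]-ds[i+13]),i) for i in range(3,len(rr)-16))
            if best[0]>25: pts.append(c+(rr[best[1]]+.00325)*d)
        pts=np.array(pts)
        f=least_squares(lambda x:np.linalg.norm(pts-x[:2],axis=1)-x[2],[*c,.052],loss="soft_l1",f_scale=.001);c=f.x[:2]
    return f.x,len(pts),np.median(abs(f.fun))
E
python3 - <<'E'
from rim import *
p,r=now();m,im=snap("wrist","pics/w6.png");print(p,r.as_matrix().round(4)[:,1])
print(rim(m,im,[.458,.102]))
T4=np.array([[0.9952,-0.0955,-0.0233,0.4791],[-0.0983,-0.9657,-0.2402,0.0165],[0.0004,0.2413,-0.9705,0.5201],[0,0,0,1]])
m4=dict(m);m4["T"]=T4;print(rim(m4,cv2.imread("pics/w4.png"),[.458,.102]))
T5=np.array([[0.9951,-0.0962,-0.0239,0.4744],[-0.0991,-0.9656,-0.2404,-0.0383],[0,0.2416,-0.9704,0.5196],[0,0,0,1]])
m5=dict(m);m5["T"]=T5
for z in(.255,.262,.269):print(z,rim(m,im,[.458,.102],z)[0])
mt=cams.camera_model("top");print("top",rim(mt,cv2.imread("pics/top0.png"),[.458,.103]))
# bar ends from w5 crop
e=[onz(m5,((u+.5)/3-.5+142,(v+.5)/3-.5),.172) for u,v in((303,336),(432,297))];print("bar",e,(e[0]+e[1])/2)
k=cv2.cvtColor(im,cv2.COLOR_BGR2HSV);mk=cv2.inRange(k,(8,60,60),(32,255,255));mk[:100]=0;mk[230:]=0
c=max(cv2.findContours(mk,0,1)[0],key=cv2.contourArea);print(cv2.boundingRect(c))
# lid flange circle: contour points above row 205, cast on plane of flange top (tcp z -.013)
q=c[:,0];q=q[q[:,1]<200];zf=p[2]-.0297+.0165;P=np.array([onz(m,u,zf)[:2] for u in q.astype(float)])
hull=P
f=least_squares(lambda x:np.linalg.norm(hull-x,axis=1)-.057,p[:2],loss="soft_l1",f_scale=.001);print("lid",f.x,p[:2],np.median(abs(f.fun)))
E
```

```text
[ 0.4767 -0.0269  0.3697] [ 0.9948 -0.1014  0.0003]
(array([0.4596, 0.1084, 0.0539]), 33, np.float64(0.00045830105120390346))
(array([0.4584, 0.1089, 0.0533]), 34, np.float64(0.00043064408612502464))
0.255 [0.4579 0.1097 0.0543]
0.262 [0.4596 0.1084 0.0539]
0.269 [0.4601 0.1066 0.0524]Traceback (most recent call last):
  File "<stdin>", line 9, in <module>
  File "rim.py", line 16, in rim
    f=least_squares(lambda x:np.linalg.norm(pts-x[:2],axis=1)-x[2],[*c,.052],loss="soft_l1",f_scale=.001);c=f.x[:2]
    return func(*args, **kwargs)
    vector_fun = VectorFunction(
        fun_wrapped,
    ...<6 lines>...
        workers=workers
    )
    self._update_fun()
    ~~~~~~~~~~~~~~~~^^
    self.f = self.fun_wrapped(xp_copy(self.x))
             ~~~~~~~~~~~~~~~~^^^^^^^^^^^^^^^^^
    return np.atleast_1d(self.fun(x))
                         ~~~~~~~~^^^
    return self.f(x, *self.args, **self.kwargs)
           ~~~~~~^^^^^^^^^^^^^^^^^^^^^^^^^^^^^^
  File "rim.py", line 16, in <lambda>
    f=least_squares(lambda x:np.linalg.norm(pts-x[:2],axis=1)-x[2],[*c,.052],loss="soft_l1",f_scale=.001);c=f.x[:2]
                                            ~~~^~~~~~
ValueError: operands could not be broadcast together with shapes (0,) (2,)
```

```bash
python3 - <<'E'
from rim import *
m=cams.camera_model("wrist");im=cv2.imread("pics/w6.png");c=np.array([.4585,.103])
x,y=120,0;big=cv2.resize(im[0:190,120:330],None,fx=3,fy=3,interpolation=cv2.INTER_CUBIC)
for a in np.linspace(0,2*np.pi,36,endpoint=False):
    for rad,col in((.049,(0,0,255)),(.0555,(0,255,0))):
        u=(proj(m,[[c[0]+rad*np.cos(a),c[1]+rad*np.sin(a),.262]])[0]-[x,y])*3+1
        cv2.circle(big,(int(u[0]),int(u[1])),1,col,-1)
cv2.imwrite("pics/w6c.png",big)
T5=np.array([[0.9951,-0.0962,-0.0239,0.4744],[-0.0991,-0.9656,-0.2404,-0.0383],[0,0.2416,-0.9704,0.5196],[0,0,0,1]])
m5=dict(m);m5["T"]=T5
e=[onz(m5,((u+.5)/3-.5+142,(v+.5)/3-.5),.172) for u,v in((303,336),(432,297))];print("bar",e,(e[0]+e[1])/2)
p,r=now();k=cv2.cvtColor(im,cv2.COLOR_BGR2HSV);mk=cv2.inRange(k,(8,60,60),(32,255,255));mk[:100]=0;mk[230:]=0
cc=max(cv2.findContours(mk,0,1)[0],key=cv2.contourArea);print(cv2.boundingRect(cc))
q=cc[:,0];q=q[q[:,1]<195];zf=p[2]-.0297+.0165;P=np.array([onz(m,u,zf)[:2] for u in q.astype(float)])
f=least_squares(lambda v:np.linalg.norm(P-v,axis=1)-.057,p[:2],loss="soft_l1",f_scale=.001);print("lid",f.x,p[:2],np.median(abs(f.fun)))
E
```

```text
bar [array([ 0.4554, -0.021 ,  0.172 ]), array([ 0.5095, -0.011 ,  0.172 ])] [ 0.4824 -0.016   0.172 ]
(111, 101, 335, 129)
lid [ 0.4764 -0.0212] [ 0.4767 -0.0268] 0.005187541176559566
```

View pics/w6c.png

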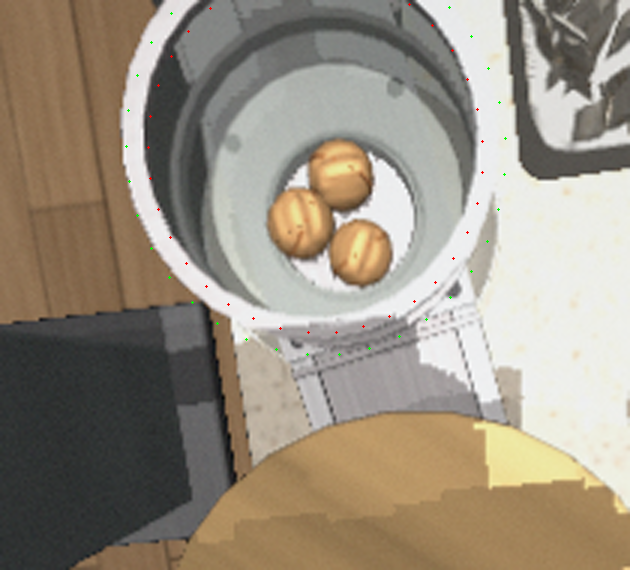

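The overlay shows the real rim (bright ring, bottom outer edge at about (310,328)) shifted by +y from my dotted guess at y=0.103. The rim fits and the bar plus 126 mm agree on a mouth at about (0.4597,0.1068). Next I'll check the lid's offset in the hand from its leading edge.

```bash
python3 - <<'E'
from rim import *
m=cams.camera_model("wrist");p,r=now();M=r.as_matrix();zf=p[2]-.0297+.0165
im=cv2.imread("pics/w6.png");g=cv2.GaussianBlur(im,(3,3),0).astype(float)
print(proj(m,[[*p[:2],zf]]))
# radial sampling of flange edge in forward half
pts=[]
for a in np.radians(np.arange(-55,56,5)):
    d=M@[np.cos(a),np.sin(a),0];rr=np.arange(.048,.068,.0005)
    q=proj(m,np.array([p*[1,1,0]+[0,0,zf]+t*d for t in rr]))
    s=cv2.remap(g.astype(np.float32),q[None,:,0].astype(np.float32),q[None,:,1].astype(np.float32),1)[0]
    sat=s[:,2]-s[:,0];ds=-np.gradient(sat);i=ds.argmax();pts.append((rr[i]*np.cos(a),rr[i]*np.sin(a),ds[i]));
pts=np.array(pts);print((pts*1000).round(0)[:, :2].tolist())
P=pts[:,:2];f=least_squares(lambda v:np.linalg.norm(P-v,axis=1)-.057,[0,0],loss="soft_l1",f_scale=.0007);print("lid off tool xy",f.x,np.median(abs(f.fun)))
E
```

```text
[[261.1784 230.0182]]
[[34.0, -48.0], [38.0, -45.0], [42.0, -42.0], [45.0, -38.0], [48.0, -34.0], [51.0, -30.0], [53.0, -25.0], [56.0, -20.0], [57.0, -15.0], [58.0, -10.0], [59.0, -5.0], [59.0, 0.0], [59.0, 5.0], [58.0, 10.0], [57.0, 15.0], [55.0, 20.0], [53.0, 25.0], [50.0, 29.0], [47.0, 33.0], [44.0, 37.0], [40.0, 40.0], [36.0, 43.0], [33.0, 47.0]]
lid off tool xy [ 0.0018 -0.0012] 0.00013073483205881808
```

```bash
python3 - <<'E'
from h import *
p,r=now();plan(p,r,[([.4607,.1049,.37],down(-6),6),([.4607,.1049,.306],down(-6),3)],.01,(3,1))
E
```

```text
0.022, -0.002, 0, 0, 0, 0, 0.01,
0.022, -0.004, 0, 0, 0, 0.1, 0.01,
0.022, -0.004, 0, 0, 0, 0, 0.01,
0.021, -0.006, 0, 0, 0, 0, 0.01,
0.022, -0.006, 0, 0, 0, 0.1, 0.01,
0.02, -0.007, 0, 0, 0, 0, 0.01,
-- [0.4611 0.1045 0.3697] 0.026579458777736657
0, 0, 0.021, 0, 0, 0, 0.01,
0, 0, 0.021, 0, 0, 0, 0.01,
0, -0.001, 0.022, 0, 0, 0, 0.01,
-- [0.4602 0.1046 0.3057] 0.026579458777736657
```

>>> drive_tool(
  rows=[0.022,-0.003,0,0,0,0,0.01,0.022,-0.004,0,0,0,0,0.01,0.022,-0.005,0,0,0,0,0.01,0.022,-0.005,0,0,0,0,0.01,0.022,-0.006,0,0,0,0,0.01,0.02,-0.007,0,0,0,0,0.01,0,0,0.02,0,0,0,0.01,0,0,0.02,0,0,0,0.01,0,0,0.02,0,0,0,0.01,0,0,0,0,0,0,0.01,0,0,0,0,0,0,0.01],
)

```text
clock: 12.45
tcp_pos: [0.4603, 0.1064, 0.3105]
ee_rot: [2.33, 2.107, 0.002]
force: [-0.5, 0.3, -1.1]
grip_width: 0.0236
gripper_force: 30.0
```

```bash
python3 - <<'E'
from h import *
for i in range(3):
    p,r=now();cams.get_image("top");print(p,r.as_matrix().round(4)[:,1:].tolist())
plan(p,r,[([.4607,.1049,.295],down(-6),2)],.01,(4,1))
E
```

```text
[0.4603237  0.10637531 0.31046346] [[0.995, 0.0012], [-0.1003, 0.0005], [0.0011, -1.0]]
[0.46044022 0.10650226 0.31067242] [[0.995, 0.0016], [-0.1002, 0.0007], [0.0015, -1.0]]
[0.46042065 0.10664327 0.31068473] [[0.995, 0.0017], [-0.1, 0.0008], [0.0016, -1.0]]
-0.0009, 0.0002, 0.0078, 0, 0, 0.1, 0.01,
-0.0008, 0.0002, 0.0079, 0.1, -0.1, 0.2, 0.01,
-- [0.4607 0.1049 0.295 ] 0.059582577529140354
```

>>> drive_tool(
  rows=[-0.0015,0,0.006,0,0,0,0.01,0,0,0.006,0,0,0,0.01,0,0,0.004,0,0,0,0.01,0,0,0.003,0,0,0,0.01,0,0,0.002,0,0,0,0.01,0,0,0,0,0,0,0.01],
)

```text
clock: 13.35
tcp_pos: [0.4597, 0.1052, 0.2885]
ee_rot: [-2.329, -2.108, 0.0]
force: [-0.6, -0.2, -0.5]
grip_width: 0.0238
gripper_force: 30.0
```

>>> drive_tool(
  rows=[0,0,0.002,0,0,0,0.01,0,0,0.002,0,0,0,0.01,0,0,0.0015,0,0,0,0.01,0,0,0,0,0,0,0.01],
)

```text
clock: 13.85
tcp_pos: [0.4597, 0.1052, 0.2829]
ee_rot: [-2.329, -2.108, 0.0]
force: [0.5, 0.0, -1.4]
grip_width: 0.0237
gripper_force: 30.0
```

>>> drive_tool(
  rows=[0,0,0.001,0,0,0,0.01,0,0,0.001,0,0,0,0.01,0,0,0,0,0,0,0.01],
)

```text
clock: 14.22
tcp_pos: [0.4598, 0.1052, 0.2815]
ee_rot: [2.329, 2.108, 0.001]
force: [-0.4, 0.4, 1.3]
grip_width: 0.0237
gripper_force: 30.0
```

>>> drive_tool(
  rows=[0,0,0.001,0,0,0,0.01,0,0,0.0005,0,0,0,0.01,0,0,0,0,0,0,0.01],
)

```text
clock: 14.6
tcp_pos: [0.4598, 0.1053, 0.2814]
ee_rot: [2.329, 2.108, 0.002]
force: [-3.4, -1.3, 9.1]
grip_width: 0.0236
gripper_force: 30.0
```

>>> drive_tool(
  rows=[0,0,-0.001,0,0,0,0.05,0,0,0,0,0,0,0.05,0,0,0,0,0,0,0.05,0,0,0,0,0,0,0.05,0,0,-0.01,0,0,0,0.05,0,0,-0.03,0,0,0,0.05,0,0,-0.05,0,0,0,0.05,0,0,-0.04,0,0,0,0.05],
)

```text
clock: 15.6
tcp_pos: [0.4598, 0.1052, 0.4132]
ee_rot: [2.329, 2.108, 0.003]
force: [0.6, 0.6, -0.8]
grip_width: 0.0501
gripper_force: 0.0
```

```bash
python3 - <<'E'
from rim import *
o=bot.observe();print(o["tcp_pos"],o["grip_width"],o["joints"].round(2))
m,im=snap("scene","pics/s2.png");a=cv2.resize(im[145:235,175:275],None,fx=4,fy=4,interpolation=cv2.INTER_CUBIC)
mw,iw=snap("wrist","pics/w7.png");cv2.imwrite("pics/v10.png",np.hstack([a,cv2.resize(iw,(400,360))]))
print(proj(m,[[.4597,.1068,.2685],[.4597,.1068,.299]]),proj(mw,[[.4597,.1068,.2685],[.4597,.1068,.299]]))
mt,it=snap("top","pics/t2.png")
E
```

```text
[0.4598 0.1052 0.4132] 0.05005073293936301 [-0.67 -0.11  0.35  1.56  0.04  1.68 -0.41]
[[214.5905 167.5323]
 [214.1033 159.0578]] [[257.7611 184.1821]
 [257.8518 190.4449]]
```

```bash
cat > fl.py <<'E'
from rim import *
def flange(m,im,c,z=.2685):
    c=np.array(c)
    g=cv2.GaussianBlur(im,(3,3),0).astype(np.float32);P=[];rr=np.arange(.048,.068,.0005)
    for a in np.radians(np.arange(0,360,8)):
        d=np.array([np.cos(a),np.sin(a)]);q=proj(m,np.c_[c+rr[:,None]*d,np.full(len(rr),z)]).astype(np.float32)
        if q.min()<2 or q[:,0].max()>509 or q[:,1].max()>205 and im is not None and m.get("w"): continue
        s=cv2.remap(g,q[None,:,0],q[None,:,1],1)[0];ds=-np.gradient(s[:,2]-s[:,0]);i=ds.argmax()
        if ds[i]>5:P.append(c+rr[i]*d)
    P=np.array(P);f=least_squares(lambda v:np.linalg.norm(P-v[:2],axis=1)-v[2],[*c,.057],loss="soft_l1",f_scale=.0007)
    return f.x,len(P),np.median(abs(f.fun)),np.max(abs(f.fun))
E
python3 - <<'E'
from fl import *
m=dict(cams.camera_model("wrist"));m["w"]=1
print(flange(m,cv2.imread("pics/w7.png"),[.4597,.1068]))
for z in(.2685,.28):print(z,flange(cams.camera_model("top"),cv2.imread("pics/t2.png"),[.4597,.1068],z),flange(cams.camera_model("scene"),cv2.imread("pics/s2.png"),[.4597,.1068],z))
# bar orientation for tilted grasp plan
p,r=now();th=.183
xd=np.array([-np.sin(th),np.cos(th),0]) # dispenser +x
print(xd)
for tilt in (45,):
    t=np.radians(tilt);z=np.array([0,0,-1])*np.cos(t)+xd*np.sin(t)
    for s in(1,-1):
        x=s*np.array([np.cos(th),np.sin(th),0]);Rg=R.from_matrix(np.c_[x,np.cross(z,x),z]);print(s,np.degrees((r.inv()*Rg).as_rotvec()))
E
```

```text
(array([0.4564, 0.1069, 0.0569]), 27, np.float64(0.00038675633400474946), np.float64(0.008087389745837219))Traceback (most recent call last):
  File "<stdin>", line 4, in <module>
  File "fl.py", line 10, in flange
    P=np.array(P);f=least_squares(lambda v:np.linalg.norm(P-v[:2],axis=1)-v[2],[*c,.057],loss="soft_l1",f_scale=.0007)
                    ~~~~~~~~~~~~~^^^^^^^^^^^^^^^^^^^^^^^^^^^^^^^^^^^^^^^^^^^^^^^^^^^^^^^^^^^^^^^^^^^^^^^^^^^^^^^^^^^^^
    return func(*args, **kwargs)
    vector_fun = VectorFunction(
        fun_wrapped,
    ...<6 lines>...
        workers=workers
    )
    self._update_fun()
    ~~~~~~~~~~~~~~~~^^
    self.f = self.fun_wrapped(xp_copy(self.x))
             ~~~~~~~~~~~~~~~~^^^^^^^^^^^^^^^^^
    return np.atleast_1d(self.fun(x))
                         ~~~~~~~~^^^
    return self.f(x, *self.args, **self.kwargs)
           ~~~~~~^^^^^^^^^^^^^^^^^^^^^^^^^^^^^^
  File "fl.py", line 10, in <lambda>
    P=np.array(P);f=least_squares(lambda v:np.linalg.norm(P-v[:2],axis=1)-v[2],[*c,.057],loss="soft_l1",f_scale=.0007)
                                                          ~^~~~~~
ValueError: operands could not be broadcast together with shapes (0,) (2,)
```

The flange circle fits a radius of 56.9 mm at z 0.2685, so the lid is seated. It touched down at TCP z 0.2814 against 0.2817 expected. Now the tilted approach to the bar, which keeps the gripper body off the lid.

```bash
cat >> h.py <<'E'
th=.183;XD=np.array([-np.sin(th),np.cos(th),0]);YB=np.array([np.cos(th),np.sin(th),0])
def grasp(tilt=43):
    t=np.radians(tilt);z=np.array([0,0,-1])*np.cos(t)+XD*np.sin(t);return R.from_matrix(np.c_[YB,np.cross(z,YB),z]),z
E
python3 - <<'E'
from h import *
p,r=now();Rg,z=grasp();bar=np.array([.482,-.017,.172])
plan(p,r,[([.485,-.12,.36],Rg,12)],.05,(3,1))
E
```

```text
-0.017, 0.008, 0.004, 3.1, 2.3, 5.9, 0.05,
-0.017, 0.009, 0.004, 3.1, 2.3, 5.8, 0.05,
-0.016, 0.01, 0.002, 3, 2.2, 5.9, 0.05,
-0.016, 0.011, 0.001, 3.1, 2.3, 5.8, 0.05,
-0.015, 0.013, 0, 3.1, 2.3, 5.9, 0.05,
-0.014, 0.013, -0.001, 3.1, 2.3, 5.8, 0.05,
-0.013, 0.014, -0.003, 3, 2.3, 5.9, 0.05,
-0.012, 0.015, -0.004, 3.1, 2.2, 5.8, 0.05,
-0.012, 0.015, -0.005, 3.1, 2.3, 5.9, 0.05,
-0.01, 0.016, -0.006, 3.1, 2.3, 5.8, 0.05,
-0.009, 0.017, -0.007, 3, 2.3, 5.9, 0.05,
-0.007, 0.016, -0.009, 3.1, 2.2, 5.8, 0.05,
-- [ 0.4853 -0.1201  0.3604] 0.050365110478543036
```

>>> drive_tool(
  rows=[-0.017,0.008,0.004,3.1,2.3,5.9,0.05,-0.017,0.009,0.004,3.1,2.3,5.8,0.05,-0.016,0.01,0.002,3,2.2,5.9,0.05,-0.016,0.011,0.001,3.1,2.3,5.8,0.05,-0.015,0.013,0,3.1,2.3,5.9,0.05,-0.014,0.013,-0.001,3.1,2.3,5.8,0.05,-0.013,0.014,-0.003,3,2.3,5.9,0.05,-0.012,0.015,-0.004,3.1,2.2,5.8,0.05,-0.012,0.015,-0.005,3.1,2.3,5.9,0.05,-0.01,0.016,-0.006,3.1,2.3,5.8,0.05,-0.009,0.017,-0.007,3,2.3,5.9,0.05,-0.007,0.016,-0.009,3.1,2.2,5.8,0.05],
)

```text
clock: 17.25
tcp_pos: [0.4839, -0.1207, 0.3568]
ee_rot: [-2.383, -0.212, 0.095]
force: [-0.6, -0.2, 0.3]
grip_width: 0.0499
gripper_force: 0.0
```

```bash
python3 - <<'E'
from h import *
cams.get_image("top");o=bot.observe();print(o["joints"].round(2))
p,r=now();Rg,z=grasp();bar=np.array([.482,-.017,.172]);print(p,np.degrees((r.inv()*Rg).as_rotvec()))
plan(p,r,[(bar-.09*z,Rg,8)],.04,(3,1))
m,im=snap("wrist","pics/w8.png");print(proj(m,[bar,bar+.033*YB,bar-.033*YB]))
E
```

```text
[-0.05  0.36  0.8   1.46 -0.72  2.03 -0.73]
[ 0.48229262 -0.12468623  0.35494582] [-0.07545722  0.06192454 -1.09047636]
0.003, 0.006, 0.014, 0, 0, -0.1, 0.04,
0.002, 0.006, 0.015, 0, 0, -0.2, 0.04,
0.003, 0.006, 0.014, 0, 0, -0.1, 0.04,
0.003, 0.006, 0.015, 0, 0, -0.1, 0.04,
0.002, 0.006, 0.014, 0, 0, -0.2, 0.04,
0.002, 0.006, 0.015, -0.1, 0, -0.1, 0.04,
0.003, 0.005, 0.014, 0, 0.1, -0.2, 0.04,
0.002, 0.006, 0.015, 0, 0, -0.1, 0.04,
-- [ 0.4932 -0.0772  0.2379] 0.046276263522161395
[[295.08251219 159.00076753]
 [295.38045409 133.42830389]
 [294.78059847 183.49491308]]
```

>>> drive_tool(
  rows=[0.0025,0.006,0.0145,0,0,-0.1,0.04,0.0025,0.006,0.0145,0,0,-0.1,0.04,0.0025,0.006,0.0145,0,0,-0.1,0.04,0.0025,0.006,0.0145,0,0,-0.1,0.04,0.0025,0.006,0.0145,0,0,-0.2,0.03,0.0025,0.006,0.0145,0,0,-0.1,0.03,0.0025,0.005,0.0145,0,0,-0.2,0.03,0.002,0.006,0.0145,0,0,-0.1,0.03,0,0,0,0,0,0,0.03],
)

```text
clock: 18.48
tcp_pos: [0.4944, -0.072, 0.2398]
ee_rot: [-2.381, -0.238, 0.087]
force: [-0.4, -0.0, -0.8]
grip_width: 0.0299
gripper_force: 0.0
```

```bash
python3 - <<'E'
from h import *
o=bot.observe();print(o["joints"].round(2),o["grip_width"])
p,r=now();Rg,z=grasp();bar=np.array([.482,-.017,.172]);print(p,np.degrees((r.inv()*Rg).as_rotvec()))
d=Rg.inv().apply(bar+.002*z-p);print("to go tool",d)
m,im=snap("wrist","pics/w9.png")
b=proj(m,[bar,bar+.033*YB,bar-.033*YB]);print(b)
pt=p+.0*z;print("tcp px",proj(m,[p,p+.011*z]))
cv2.imwrite("pics/v10.png",cv2.resize(im,(800,600)))
E
```

```text
[-0.12  0.39  0.75  1.65 -0.74  1.81 -0.64] 0.029902476572126815
[ 0.49437357 -0.07203393  0.23983447] [1.55757674e-04 3.65050264e-01 7.92835081e-01]
to go tool [-0.00215186  0.00503898  0.090053  ]
[[264.75949174 199.27325798]
 [265.45485175 163.28812864]
 [264.10415136 232.93243837]]
tcp px [[259.24305392 236.39114047]
 [259.2472805  229.32282216]]
```

View pics/v10.png

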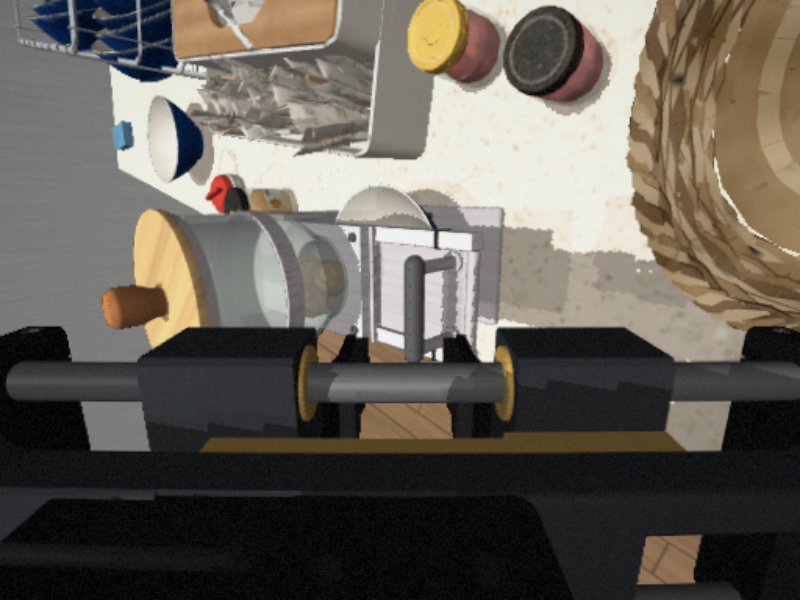

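The last picture shows the lid seated level in the mouth, and the bar at (414,258–362), i.e. (265,165–232) unscaled. That matches the prediction of (264.8,163–233) and lies between the fingers. Closing in.

>>> drive_tool(
  rows=[-0.001,0.003,0.015,0,0.2,0.4,0.03,-0.001,0.002,0.015,0,0.2,0.4,0.03,0,0,0.015,0,0,0,0.03,0,0,0.012,0,0,0,0.03,0,0,0,0,0,0,0.03,0,0,0,0,0,0,0.03],
)

```text
clock: 19.27
tcp_pos: [0.4867, -0.0389, 0.1961]
ee_rot: [-2.384, -0.218, 0.082]
force: [0.6, -0.1, -0.1]
grip_width: 0.03
gripper_force: 0.0
```

```bash
python3 - <<'E'
from h import *
p,r=now();Rg,z=grasp();bar=np.array([.482,-.017,.172]);print(p,np.degrees((r.inv()*Rg).as_rotvec()))
print("to go tool",Rg.inv().apply(bar+.002*z-p))
m,im=snap("wrist","pics/w10.png");g=cv2.cvtColor(im,cv2.COLOR_BGR2GRAY)
b=proj(m,[bar,bar+.033*YB,bar-.033*YB]);print(b)
v=int(b[1][1]+6)
for vv in(v,v+8):print(vv,g[vv,int(b[0][0])-30:int(b[0][0])+30].tolist())
E
```

```text
[ 0.48667036 -0.03891046  0.19609384] [ 0.09114429 -0.16844782  0.04804118]
to go tool [-6.05107490e-04  5.36478597e-05  3.48941414e-02]
[[259.24417035 218.76432063]
 [259.27290358 173.08893199]
 [259.21791908 260.74873494]]
179 [108, 102, 105, 103, 105, 119, 208, 209, 210, 221, 222, 222, 221, 220, 220, 219, 220, 218, 218, 215, 220, 205, 56, 59, 60, 67, 63, 66, 65, 66, 61, 57, 53, 50, 46, 44, 40, 43, 60, 93, 95, 97, 97, 96, 96, 96, 98, 94, 101, 97, 96, 95, 95, 92, 96, 96, 97, 94, 95, 93]
187 [109, 99, 89, 103, 101, 116, 183, 206, 218, 217, 216, 211, 213, 213, 208, 211, 208, 211, 213, 211, 209, 161, 55, 60, 64, 65, 66, 67, 65, 59, 56, 54, 53, 52, 50, 50, 45, 44, 47, 110, 142, 175, 208, 208, 210, 217, 218, 221, 215, 151, 139, 141, 141, 140, 144, 143, 142, 139, 135, 127]
```

>>> drive_tool(
  rows=[0,0,0.012,0,0,0,0.03,0,0,0.012,0,0,0,0.03,0,0,0.009,0,0,0,0.03,0,0,0.001,0,0,0,0.03,0,0,0,0,0,0,0,0,0,0,0,0,0,0,0,0,0,0,0,0,0,0,0,0,0,0,0,0,0,0,0,0,0,0,0],
)

```text
clock: 20.45
tcp_pos: [0.4825, -0.016, 0.1713]
ee_rot: [-2.384, -0.218, 0.082]
force: [0.5, -0.5, 2.5]
grip_width: 0.0108
gripper_force: 30.0
```

```bash
python3 - <<'E'
from h import *
o=bot.observe();p,r=now();Rg,z=grasp();print(p,o["force"],o["grip_width"],o["gripper_force"],o["joints"].round(2))
bar=p-.002*z;print("bar est",bar)
print("pull tool step",r.inv().apply(-XD*.058))
E
```

```text
[ 0.48249044 -0.01602345  0.17134599] [ 0.4998575  -0.53860675  2.49088588] 0.010796884316005735 29.99590516090393 [-0.2   0.38  0.72  1.82 -0.77  1.64 -0.64]
bar est [ 0.48273866 -0.01736467  0.1728087 ]
pull tool step [ 8.12832633e-05  4.24594924e-02 -3.95118324e-02]
```

>>> drive_tool(
  rows=[0,0.003,-0.0028,0,0,0,0,0,0.0055,-0.0051,0,0,0,0,0,0.0055,-0.0051,0,0,0,0,0,0.0055,-0.0051,0,0,0,0,0,0.0055,-0.0051,0,0,0,0,0,0.0055,-0.0051,0,0,0,0,0,0.0055,-0.0051,0,0,0,0,0,0.004,-0.0037,0,0,0,0,0,0,0,0,0,0,0,0,0,0,0,0,0,0],
)

```text
clock: 21.7
tcp_pos: [0.4924, -0.0657, 0.1713]
ee_rot: [-2.377, -0.222, 0.084]
force: [-0.3, 10.2, 0.7]
grip_width: 0.0113
gripper_force: 30.0
```

```bash
cat > gate.py <<'E'
from h import *
o=bot.observe();p,r=now();d=p-np.array([.48249,-.01602,.17135])
print("travel",d@-XD,"lat",d@YB,"z",d[2],o["force"].round(1),o["grip_width"],o["gripper_force"],o["clock"])
E
python3 gate.py; python3 - <<'E'
from h import *
M=np.array([.4597,.1068,0]);m,im=snap("wrist","pics/w11.png");g=cv2.cvtColor(im,cv2.COLOR_BGR2GRAY)
ms,i2=snap("scene","pics/s3.png");gs=cv2.cvtColor(i2,cv2.COLOR_BGR2GRAY)
mt,i3=snap("top","pics/t3.png");gt=cv2.cvtColor(i3,cv2.COLOR_BGR2GRAY)
# profiles along both rails' tops, distance from axis 85..140 mm
s=np.arange(.080,.142,.001)
for n,mm,gg in(("wrist",m,g),("scene",ms,gs),("top",mt,gt)):
    for off in(-.040,.040):
        P=M-XD*s[:,None]+YB*off+[0,0,.139];q=proj(mm,P).astype(np.float32)
        v=cv2.remap(gg,q[None,:,0],q[None,:,1],1)[0];print(n,off,q[0].round(),q[-1].round(),v.tolist())
E
```

```text
travel 0.050680190482149785 lat 0.0007123316333064008 z -5.832231561586632e-07 [-0.3 10.2  0.7] 0.011268147130628065 29.988800883293152 21.7
wrist -0.04 [209. 238.] [255. 260.] [52, 50, 50, 52, 51, 51, 52, 50, 50, 49, 49, 52, 53, 51, 51, 52, 54, 51, 48, 42, 32, 58, 97, 106, 104, 90, 70, 64, 67, 69, 69, 67, 66, 66, 66, 65, 65, 66, 65, 64, 64, 62, 61, 60, 63, 61, 59, 60, 59, 60, 66, 70, 70, 62, 54, 45, 50, 54, 55, 55, 56, 55]
wrist 0.04 [206. 154.] [255. 160.] [240, 240, 241, 240, 240, 240, 240, 240, 241, 240, 240, 240, 239, 239, 240, 240, 240, 240, 239, 237, 232, 226, 222, 212, 177, 125, 102, 107, 138, 226, 238, 237, 179, 68, 43, 69, 154, 219, 240, 241, 240, 240, 241, 240, 240, 240, 240, 240, 239, 240, 241, 240, 240, 240, 240, 240, 240, 240, 240, 240, 238, 223]
scene -0.04 [224. 216.] [237. 223.] [213, 215, 217, 217, 217, 217, 216, 215, 215, 215, 216, 216, 215, 214, 215, 216, 217, 218, 220, 221, 217, 214, 210, 207, 203, 198, 193, 187, 182, 180, 176, 170, 162, 155, 152, 151, 154, 158, 158, 161, 168, 177, 191, 204, 210, 216, 222, 222, 221, 221, 221, 222, 220, 219, 219, 220, 220, 221, 22
[... 336 characters left out ...]
50, 54, 58]
top -0.04 [260. 241.] [281. 237.] [161, 162, 161, 160, 160, 160, 161, 160, 159, 158, 159, 160, 161, 161, 162, 162, 161, 160, 160, 160, 160, 157, 152, 145, 145, 145, 146, 149, 154, 156, 147, 139, 128, 115, 103, 106, 119, 133, 143, 151, 159, 160, 160, 161, 160, 159, 159, 159, 161, 161, 160, 159, 159, 160, 160, 160, 161, 161, 156, 152, 146, 138]
top 0.04 [255. 212.] [276. 209.] [153, 154, 155, 157, 158, 159, 161, 161, 160, 160, 159, 158, 157, 157, 156, 156, 156, 156, 157, 157, 158, 155, 152, 149, 149, 149, 149, 152, 155, 153, 141, 127, 119, 115, 112, 122, 138, 152, 156, 159, 161, 160, 159, 158, 157, 157, 157, 157, 158, 158, 159, 160, 160, 161, 161, 160, 160, 158, 156, 154, 153, 154]
```

```bash
cat > prof.py <<'E'
import sys
from h import *
M=np.array([.4597,.1068,0]);s=np.arange(.040,.130,.002)
mt=cams.camera_model("top")
for f in sys.argv[1:]:
    g=cv2.cvtColor(cv2.imread(f),cv2.COLOR_BGR2GRAY)
    for off in(-.043,-.04,-.037,.037,.04,.043):
        q=proj(mt,M-XD*s[:,None]+YB*off+[0,0,.140]).astype(np.float32)
        print(f[-6:],off,cv2.remap(g,q[None,:,0],q[None,:,1],2)[0].tolist())
E
python3 prof.py pics/top0.png pics/t3.png
```

```text
p0.png -0.043 [143, 141, 142, 144, 147, 141, 128, 130, 131, 129, 135, 144, 148, 146, 143, 140, 138, 139, 147, 149, 144, 138, 135, 136, 138, 143, 148, 148, 145, 138, 131, 127, 135, 145, 150, 141, 116, 92, 100, 120, 137, 145, 150, 149, 144]
p0.png -0.04 [144, 129, 122, 131, 142, 139, 128, 127, 137, 148, 150, 149, 149, 148, 149, 151, 150, 150, 149, 147, 148, 150, 151, 151, 150, 150, 152, 150, 149, 151, 152, 152, 150, 148, 151, 140, 114, 85, 107, 140, 150, 150, 149, 149, 149]
p0.png -0.037 [147, 138, 131, 135, 143, 148, 140, 135, 138, 142, 143, 146, 148, 148, 145, 143, 141, 142, 146, 148, 150, 149, 146, 143, 142, 143, 146, 148, 148, 147, 146, 144, 144, 147, 151, 142, 119, 93, 105, 135, 146, 150, 147, 142, 141]
p0.png 0.037 [137, 126, 130, 145, 150, 139, 124, 126, 139, 151, 150, 153, 152, 150, 150, 149, 149, 150, 152, 152, 152, 151, 149, 149, 148, 149, 151, 152, 153, 151, 149, 149, 146, 149, 154, 136, 106, 94, 123, 144, 150, 151, 152, 154, 153]
p0.png 0.04 [144, 143, 149, 148, 146, 143, 138, 132, 135, 144, 146, 147, 147, 146, 147, 147, 147, 150, 149, 146, 145, 147, 149, 149, 149, 148, 147
[... 1063 characters left out ...]
47, 147, 150, 156, 157, 159, 160, 160, 160, 160, 162, 163, 162, 162, 161, 161, 161, 161, 162, 164, 164, 163, 160, 159, 161, 161, 161, 163, 163, 164, 158, 141, 140, 152, 164, 146, 116, 103, 134, 156, 161, 161, 162, 163, 163]
t3.png 0.04 [148, 154, 159, 157, 155, 156, 156, 159, 160, 160, 160, 157, 155, 157, 158, 158, 159, 160, 158, 155, 154, 156, 159, 161, 161, 160, 158, 157, 156, 157, 159, 152, 148, 150, 160, 142, 112, 106, 136, 160, 161, 159, 158, 157, 158]
t3.png 0.043 [135, 136, 137, 135, 134, 137, 143, 151, 158, 160, 155, 147, 142, 147, 154, 157, 159, 158, 148, 132, 134, 147, 156, 158, 160, 156, 146, 142, 147, 154, 158, 154, 147, 141, 146, 138, 120, 127, 147, 159, 155, 147, 142, 147, 153]
```

>>> drive_tool(
  rows=[0,0.0025,-0.0023,0,0,0,0,0,0.0025,-0.0023,0,0,0,0,0,0,0,0,0,0,0,0,0,0,0,0,0,0],
)

```text
clock: 22.35
tcp_pos: [0.4937, -0.072, 0.1713]
ee_rot: [-2.376, -0.223, 0.084]
force: [0.2, 10.3, 0.9]
grip_width: 0.0107
gripper_force: 30.0
```

```bash
cat > wr.py <<'E'
from h import *
M=np.array([.4597,.1068,0]);m,im=snap("wrist","pics/w_last.png");g=cv2.cvtColor(im,cv2.COLOR_BGR2GRAY);s=np.arange(.092,.126,.0005)
for off in(.037,.04,.042):
    q=proj(m,M-XD*s[:,None]+YB*off+[0,0,.139]).astype(np.float32);print(off,cv2.remap(g,q[None,:,0],q[None,:,1],1)[0].tolist())
E
python3 gate.py;python3 wr.py
```

```text
travel 0.05709188404763515 lat 0.0007877504521016295 z -1.2616382807056903e-05 [ 0.2 10.3  0.9] 0.010699327679011867 29.988132119178772 22.35
0.037 [240, 240, 240, 240, 240, 240, 240, 240, 240, 240, 240, 240, 241, 241, 240, 240, 240, 240, 240, 240, 240, 240, 240, 240, 240, 241, 241, 240, 240, 237, 232, 227, 225, 223, 220, 206, 191, 169, 139, 112, 105, 98, 89, 77, 64, 68, 73, 96, 148, 200, 217, 231, 240, 240, 240, 240, 239, 239, 240, 240, 240, 241, 240, 240, 240, 240, 239, 240]
0.04 [239, 239, 239, 240, 240, 240, 240, 240, 240, 240, 240, 240, 240, 240, 240, 239, 240, 240, 241, 241, 240, 240, 240, 240, 240, 240, 240, 239, 239, 237, 231, 226, 222, 221, 220, 207, 191, 172, 144, 113, 102, 97, 89, 75, 59, 60, 68, 82, 135, 188, 214, 228, 240, 240, 240, 240, 240, 240, 240, 241, 241, 241, 240, 240, 240, 240, 241, 240]
0.042 [237, 238, 237, 237, 237, 236, 236, 236, 236, 236, 236, 236, 237, 237, 237, 237, 237, 238, 239, 239, 239, 238, 238, 239, 239, 239, 239, 235, 228, 223, 222, 222, 220, 219, 217, 202, 182, 161, 141, 117, 105, 101, 97, 75, 54, 50, 59, 70, 123, 175, 211, 227, 240, 240, 240, 240, 240, 241, 240, 240, 240, 240, 240, 240, 240, 240, 241, 241]
```

>>> drive_tool(
  rows=[0,0.0007,-0.0006,0,0,0,0,0,0,0,0,0,0,0,0,0,0,0,0,0,0,0,0,0,0,0,0,0,0,0,0,0,0,0,0,0,0,0,0,0,0,0,0,0,0,0,0,0,0],
)

```text
clock: 23.28
tcp_pos: [0.4938, -0.0726, 0.1713]
ee_rot: [-2.376, -0.223, 0.085]
force: [0.1, 11.4, 0.4]
grip_width: 0.011
gripper_force: 30.0
```

```bash
python3 gate.py;python3 wr.py; python3 - <<'E'
from h import *
snap("top","pics/t4.png")
E
python3 prof.py pics/t4.png | cut -d' ' -f1,2,30-
```

```text
travel 0.05769343532423364 lat 0.0007912644353857193 z -4.396929079358847e-06 [ 0.1 11.4  0.4] 0.011027857758417756 29.98800963163376 23.275
0.037 [240, 240, 240, 240, 240, 239, 240, 240, 240, 240, 240, 240, 240, 239, 239, 239, 239, 240, 240, 240, 240, 240, 240, 240, 241, 241, 240, 240, 240, 239, 238, 233, 229, 226, 224, 221, 210, 199, 179, 146, 116, 108, 103, 93, 81, 67, 78, 92, 119, 175, 232, 241, 241, 240, 240, 240, 240, 239, 239, 240, 240, 240, 240, 240, 241, 240, 240, 240]
0.04 [240, 240, 240, 240, 240, 240, 240, 240, 240, 240, 240, 240, 240, 240, 240, 240, 240, 240, 240, 241, 241, 241, 240, 240, 240, 240, 239, 239, 239, 239, 239, 233, 227, 223, 221, 221, 206, 189, 170, 142, 116, 104, 100, 94, 81, 68, 74, 90, 110, 164, 219, 240, 240, 240, 240, 240, 240, 240, 240, 241, 241, 241, 240, 240, 240, 240, 240, 241]
0.042 [239, 238, 238, 238, 238, 238, 237, 237, 236, 236, 236, 236, 236, 236, 236, 237, 238, 238, 239, 239, 239, 239, 238, 239, 240, 240, 240, 240, 239, 238, 237, 233, 228, 223, 221, 219, 209, 193, 177, 150, 120, 104, 99, 95, 79, 63, 62, 78, 95, 149, 207, 238, 239, 240, 239, 239, 239, 239, 239, 239, 240, 240, 240, 240, 241, 241, 240, 239]
t4.png -0.043 161, 157, 150, 144, 137, 145, 157, 162, 153, 139, 131, 132, 137, 146, 155, 161, 161, 155]
t4.png -0.04 160, 161, 162, 163, 163, 162, 162, 162, 157, 149, 142, 147, 156, 162, 160, 159, 158, 159]
t4.png -0.037 159, 160, 158, 157, 156, 155, 156, 158, 159, 159, 148, 141, 145, 155, 160, 161, 161, 159]
t4.png 0.037 163, 162, 161, 161, 160, 160, 161, 163, 166, 157, 143, 142, 152, 161, 161, 164, 165, 163]
t4.png 0.04 157, 157, 158, 159, 159, 159, 158, 151, 149, 147, 143, 145, 153, 160, 158, 158, 158, 158]
t4.png 0.043 140, 144, 153, 157, 159, 157, 153, 139, 133, 138, 146, 155, 160, 157, 147, 141, 145, 151]
```

>>> drive_tool(
  rows=[0,0.0002,-0.0002,0,0,0,0,0,0,0,0,0,0,0,0,0,0,0,0,0,0,0,0,0,0,0,0,0,0,0,0,0,0,0,0,0,0,0,0,0,0,0,0,0,0,0,0,0,0],
)

```text
clock: 24.25
tcp_pos: [0.4938, -0.0728, 0.1713]
ee_rot: [-2.375, -0.223, 0.085]
force: [0.4, 11.1, 0.0]
grip_width: 0.0111
gripper_force: 30.0
```

```bash
python3 gate.py; python3 - <<'E'
from h import *
m,im=snap("scene","pics/s4.png")
for f in("scene0","s3","s4"):
    h=cv2.cvtColor(cv2.imread(f"pics/{f}.png")[192:208,203:230],cv2.COLOR_BGR2HSV);mk=cv2.inRange(h,(5,45,60),(25,255,255));print(f,int((mk>0).sum()))
    h=cv2.cvtColor(cv2.imread(f"pics/{f}.png")[208:240,193:236],cv2.COLOR_BGR2HSV);mk=cv2.inRange(h,(5,60,60),(22,255,255));print(" bowl",int((mk>0).sum()))
for k in range(2): 
    cams.get_image("scene");o=bot.observe();print(o["tcp_pos"],o["force"])
# jars unmoved: yellow cap and dark cap centroid
for f in("scene0","s4"):
    h=cv2.cvtColor(cv2.imread(f"pics/{f}.png")[195:235,250:295],cv2.COLOR_BGR2HSV);M=cv2.moments(cv2.inRange(h,(20,120,80),(32,255,255)));M2=cv2.moments(cv2.inRange(h,(160,60,60),(179,255,255)));print(f,[(round(q["m10"]/q["m00"],1),round(q["m01"]/q["m00"],1),q["m00"]/255) for q in(M,M2) if q["m00"]])
E
```

```text
travel 0.057864615580556625 lat 0.0007792398538582063 z -1.2768470668195198e-05 [ 0.4 11.1  0. ] 0.011063634510838586 29.987948834896088 24.25
scene0 51
 bowl 0
s3 0
 bowl 119
s4 0
 bowl 103
[ 0.49381818 -0.07276939  0.17134447] [ 0.5880985  11.14285231  0.04884395]
[ 0.49379267 -0.07275267  0.17134315] [ 0.51806129 11.14748296  0.22652553]
scene0 [(15.3, 8.8, 101.0), (22.8, 27.5, 4.0)]
s4 [(19.4, 14.7, 31.0), (31.0, 28.7, 3.0)]
```

```bash
python3 -c "
from workcell import sign_off
print(sign_off())"
```

```text
the job is handed in; nothing more can be done
None
```

The lid is seated level in the hopper mouth and released, and the gate is held by its handle at about 57.9 mm of travel, with the rib at the black lines. The nuts no longer show in the hopper and brown shows in the bowl; the arm partly hid the jars in the last picture, so I could not confirm they are undisturbed. The job was handed in at about 24 s.

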